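Turn a valve ball under the inspection lamp

ROBOT

A 6-joint arm with a two-finger parallel gripper is mounted at the origin on the work surface. World frame = base frame: x ahead of the robot, y to its left, z up, the work surface at z = 0. Lengths are in m, angles in rad, forces in N, time in s.
With the tool pointing down it reaches from about 0.3 to 0.875 m from the base axis. Payload 6.4 kg.
Tool frame: the origin (TCP) lies midway between the tips of the shut fingers; the grasp point (between the pads) lies 19 mm behind it; z points along the fingers, y is the line along which they close (so a half turn about z gives the same grasp; the last joint's range is limited). The gripper opens to 85 mm and grips with 20 to 120 N. Pads are 22 mm wide; open, the fingers measure 114 mm over their backs; the gripper's body (76 mm by 85 mm) begins 54 mm behind the grasp point. The pads swing forward as they close: fully open they stand 13 mm farther back than shut.
Start: joints at [-1.538, 0.181, 1.607, -0, 1.354, -0.206], TCP at [0.136, -0.559, 0.231] pointing down, gripper open.
Joint ranges: [-2.99, 2.99], [-0.89, 2.07], [0.3, 2.58], [-1.14, 4.28], [0, 2.63], [-3.12, 3.12]. Speed limits (rad/s): [2.57, 2.57, 3.01, 3.14, 3.14, 3.14].

INTERFACE

Orientations are given as a unit quaternion [w, x, y, z].
In Python, from bench import status, camera, ctrl gives the robot as it stands. The module is installed in compiled form; this text tells all that it offers.
- The arm moves only by the shell command python3 -m handwheel 'ROWS'. ROWS is JSON, a list that holds one entry, the list of rows, each a list of 7 numbers: the opening, from -1 (shut) to 1 (fully open), then the shift along the tool's x, y, z in cm, then the turn, a rotation vector about the tool's x, y, z in degrees. A call has 1 to 10 rows; each row is the pose to reach, as a shift and turn from the pose commanded when the call began, along the tool's axes at that moment; what a row does not reach only later rows make up. A row lasts 1/8 s, in which the tool goes at most 62.5 mm and 10.7 degrees, less where a joint would pass 70% of its speed; a pose out of reach is approached as far as the arm can. A call with a gripper value outside its range is refused whole. The fingers move at their own pace and stop on an object; the grip force is fixed at half the most. Time passes only in rows, so rows that repeat a pose let the fingers close. It gives the time, the measured TCP pose, the force, the opening and the grip force at its end, in the units of the state.
- status.get_obs(): the state, without advancing time (a new reading comes with each control period).
- camera(name): name is "side" or "top" or "wrist"; returns a dict with "frame" (384x512x3 uint8, blue, green, red), "depth" (384x512 float32, m along the optical axis (not along the pixel's ray), 0 where there is no reading), "fx", "fy", "cx", "cy" (pixels), "extrinsics" (4x4, takes a point from camera to world coordinates); the wrist camera has in their place "hand_eye" (4x4, takes a point from camera to tool coordinates, whose origin is the TCP and whose axes are the flange's). Camera axes: x right, y down, z forward; pixel columns grow to the right and rows downward; lengths in m; the calibration is good to about 2 mm. The wrist camera is an equidistant fisheye: a pixel r from the principal point sees the ray r / f radians off the axis. A picture is of the moment at which its call begins: read the wrist's pose just before it.
- ctrl.hand_in(): hands the job in; it is judged then, once.
The state is a dict: "time_s": time; "q": joint angles; "dq": joint speeds; "joint_efforts": joint torques, N m; "eef_pos": TCP position; "eef_rot": TCP orientation; "wrist_force": force on the tool from outside, world axes, zero at the start; "torque": the same for the moment, N m; "opening": opening from 0.0 (shut) to 1.0 (fully open); "grasp_force": force on a finger pad.
Only numpy, scipy, OpenCV 4.12 (cv2) and the standard library are available. Lean on these libraries where they do the work, as an engineer would, in place of code of your own. Each camera call takes 0.05 s, during which the arm holds its last target. There are 200 camera calls.

TASK

Check the valve ball under the raking lamp: first slide the lamp's dimmer up to the long mark on its scale, then take the ball dish by its handle and lift it straight up, about 10 cm above the lamp's viewing pad. There, still over the middle of the pad, turn it a quarter turn so that the handle points straight away from the lamp post and the light falls on the ball's other flank. Keep the dish level and the ball in its middle throughout, leave the gauge, bonnet and wrench alone, and finish still holding the dish there by its handle, level and still.

Things in the scene. Friction and masses are not known exactly. Their poses are not given: they have to be found in the camera images.
- dimmer (a joint): travel of the dimmer's grip along its track, m: 0 at the low end, 0.08 at the high end; the long mark of the scale is at 0.056. It slides along the +y axis of dimmer_mark as it grows, stays where it is left, and takes about 1.5 N to move. At the start it stands somewhere in 0 to 0.03.
- dimmer_top (a point): middle of the top of the dimmer's grip: grey block 22 mm across the track (its x), 16 mm along it (its y), 26 mm tall, white line over its middle. Rides 1.5 mm above the lid of a grey control box (90 x 150 mm, lid 43 mm above the bench, black face, white scale lines) fixed to the bench. Pinch it from above either way.
- dimmer_mark (a point): point on the control box's lid (43 mm above the bench), on the track, between the halves of the long scale line: eighth of eleven lines from the low end, 3 mm thick, 18 mm long each side. The dimmer is set when the middle of its grip is level with this point. Axes: y along the track to the high end, x across, z up.
- stand: inspection stand fixed to the bench: base plate 240 mm (its x) by 400 mm (its y), 12 mm thick, its open end faced with a thin matt viewing pad 190 x 215 mm. Origin on the bench under the middle of that pad, 120 mm from the plate's -y end. The lamp post, 18 mm thick and 250 mm high, stands 250 mm from the origin along +y: straight away from it is the stand's -y. z up.
- lamp (a point): middle of the lamp head, an aluminium LED bar 240 mm long (stand's x), 50 mm wide, tilted to shine on the dish; 205 mm from the stand's origin along its +y, 205 mm above the bench, filling heights 180 to 230 mm.
- dish: shallow round aluminium dish 115 mm across, rim 20 mm high, foot 72 mm across. Origin at the centre of its underside, z up. One straight handle along its own -x: a bar 14 mm wide, 18 mm tall, 62 to 142 mm out, its middle 31 mm above the underside. Stands on the pad, handle within 0.2 rad of the stand's -x. 0.08 to 0.11 kg, most of it in the dish: grip firmly (20 N or more), near the dish.
- dish_grip (a point): point in the middle of the handle's bar, 78 mm from the dish's centre along the dish's -x and 31 mm above its underside; the dish's axes.
- dish_seat (a point): where the ball's centre lies when it rests in the middle: on the dish's axis, 17 mm above its underside. The inside slopes to the middle, at 5 degrees out to 32 mm, then at 22 degrees up to the rim.
- ball_center (a point): centre of the loose polished steel ball in the dish, 20 mm across, 33 g, rolls freely.
- gauge: bystander: round pressure gauge lying on its back, 69 mm across, 33 mm high, brass stub along its -x. Origin under its middle.
- bonnet: bystander: brass hexagonal valve bonnet, 48 mm across, 52 mm high, standing. Origin under its middle.
- wrench: bystander: steel wrench 170 mm long lying flat. Origin under its middle, lies along its x.
Things that resemble listed ones, but are neither listed nor needed, are in the scene too. Of the things like the dish, leave any that is green; of the rest the smaller one is meant.

How it is judged:
By the outcome, as a careful person would: the job done as asked, in the order asked, and still so for the second after the job is handed in, while the arm keeps its last pose, push and grip.
It also fails if it takes over 64 s, if anything falls off the work surface, if the arm or the gripper's body presses on something with over 40 N, if the wrist force passes 120 N, or if a joint passes its speed limit or range.

## Working session

There is one attempt and no reset: what is moved stays moved. The work goes in short steps, Python scripts to look and compute and a shell command to move; the robot and the scene stay as the last step left them, time stands still between calls to the robot, and variables do not carry over. Pictures are saved under pics/ and viewed, at most 10 in all, crops included, and the job is handed in when it is done.

```bash
mkdir -p pics
python3 - <<'E'
from bench import status,camera
import cv2,numpy as np,pickle
o=status.get_obs();print(o['time_s'],o['eef_pos'],o['eef_rot'],o['opening'])
D={}
for n in('top','side'):
    c=camera(n);D[n]=c;cv2.imwrite(f'pics/{n}0.png',c['frame']);print(n,c['fx'],c['fy'],c['cx'],c['cy'],np.round(c['extrinsics'],3).tolist())
pickle.dump(D,open('d0.pkl','wb'))
E
```

```text
0.0 [ 0.13599272 -0.55810383  0.23038088] [-8.81397707e-04  9.92880056e-01  1.19115120e-01  7.49742283e-05] 1.0012464721009866
top 369.33919397643916 369.33919397643916 257.52386333085616 183.17802144428117 [[0.026, -0.997, 0.078, 0.474], [-1.0, -0.025, 0.014, -0.015], [-0.012, -0.078, -0.997, 1.244], [0.0, 0.0, 0.0, 1.0]]
side 497.52732205035767 497.52732205035767 251.1522551670436 199.57915032476106 [[0.997, -0.042, 0.067, 0.446], [-0.078, -0.65, 0.756, -1.012], [0.012, -0.758, -0.652, 1.023], [0.0, 0.0, 0.0, 1.0]]
```

View pics/top0.png

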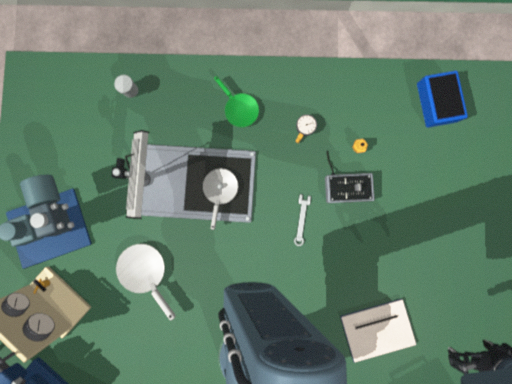

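View pics/side0.png

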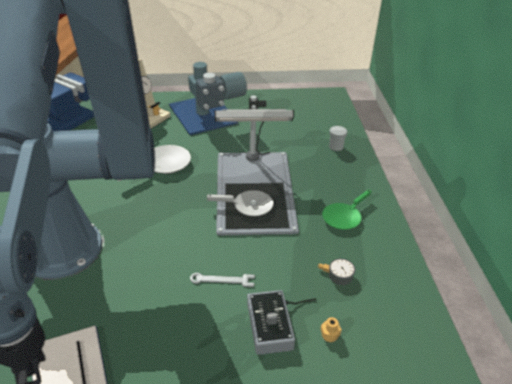

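Top: dish at (220,186) with its handle pointing down the image, lamp post on the left, control box at (350,187). Next I enlarge the box and the stand.

```bash
cat > h.py <<'E'
import numpy as np,cv2
def ray(c,u,v,z):
    T=np.array(c['extrinsics']);d=T[:3,:3]@np.array([(u-c['cx'])/c['fx'],(v-c['cy'])/c['fy'],1.]);o=T[:3,3]
    return o+d*(z-o[2])/d[2]
def proj(c,p):
    T=np.linalg.inv(np.array(c['extrinsics']));q=T[:3,:3]@np.array(p)+T[:3,3]
    return c['cx']+c['fx']*q[0]/q[2],c['cy']+c['fy']*q[1]/q[2]
E
python3 - <<'E'
import pickle,cv2,numpy as np
from h import *
D=pickle.load(open('d0.pkl','rb'));t=D['top'];s=D['side']
a=cv2.resize(t['frame'][165:210,318:382],(0,0),fx=6,fy=6,interpolation=cv2.INTER_CUBIC)
b=cv2.resize(s['frame'][280:360,235:305],(0,0),fx=5.5,fy=5.5,interpolation=cv2.INTER_CUBIC)
e=cv2.resize(t['frame'][125:240,105:265],(0,0),fx=2.4,fy=2.4,interpolation=cv2.INTER_CUBIC)
W=np.zeros((600,800,3),np.uint8);W[:270,:384]=a;W[:440,400:785]=b;W[280:556,:384]=e
cv2.imwrite('pics/crop.png',W)
E
```

```text
(no output)
```

View pics/crop.png

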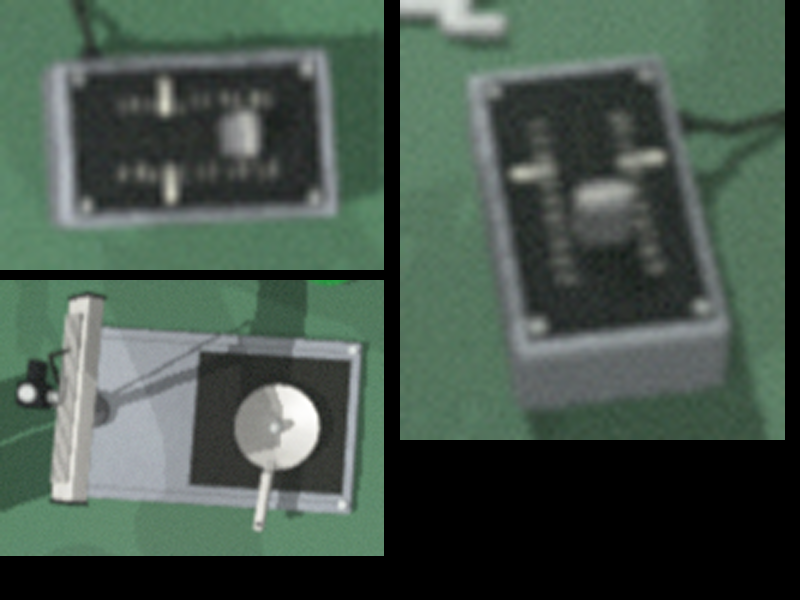

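Crop: the long mark halves are at (164,97) and (170,183), on the image-left side, so the high end is towards world +y. The grip is at (240,133). The pad and the dish with its handle are clear in the lower left.

Run:
```python
import pickle
from h import *
D=pickle.load(open('d0.pkl','rb'));t=D['top'];s=D['side']
T=lambda x,y:(318+(x+.5)/6-.5,165+(y+.5)/6-.5)
S=lambda x,y:(235+(x-400+.5)/5.5-.5,280+(y+.5)/5.5-.5)
m1=ray(t,*T(164,97),.043);m2=ray(t,*T(170,183),.043);m=(m1+m2)/2
print('mark',m1,m2,m,'side',(ray(s,*S(534,172),.043)+ray(s,*S(641,159),.043))/2)
d=m1-m2;print('xaxis deg',np.degrees(np.arctan2(d[1],d[0])))
print('grip top',ray(t,*T(240,130),.0705),'side',ray(s,*S(604,190),.0705))
E_=lambda x,y:(105+(x+.5)/2.4-.5,125+(y-280+.5)/2.4-.5)
pc=[(201,350),(358,360),(349,494),(190,484)]
P=np.array([ray(t,*E_(*p),.012) for p in pc]);print('pad',P,P.mean(0))
print('sizes',[np.linalg.norm(P[i]-P[i-1]) for i in range(4)])
# dish: bright mask on pad
f=t['frame'];g=cv2.cvtColor(f,cv2.COLOR_BGR2GRAY)
M=np.zeros_like(g);M[163:205,200:242]=(g[163:205,200:242]>95)*255
M=cv2.morphologyEx(M,cv2.MORPH_OPEN,np.ones((7,7)))
k,_=cv2.findContours(M,0,2);k=max(k,key=cv2.contourArea);(x,y),r=cv2.minEnclosingCircle(k);mm=cv2.moments(k)
x2,y2=mm['m10']/mm['m00'],mm['m01']/mm['m00']
print('rim',x,y,r,x2,y2,ray(t,x2,y2,.033),'diam',r*2/369*1.21)
b=ray(t,*E_(258,527),.052);a=ray(t,*E_(270,470),.052);print('handle',a,b,np.degrees(np.arctan2(*(b-a)[[1,0]])))
print('ball',ray(t,*E_(277,427),.035))
```

```text
mark [ 0.58225615 -0.28200242  0.043     ] [ 0.5356824  -0.28558993  0.043     ] [ 0.55896928 -0.28379618  0.043     ] side [ 0.55700433 -0.28337651  0.043     ]
xaxis deg 4.404722485358247
grip top [ 0.56325422 -0.31609723  0.0705    ] side [ 0.55945809 -0.31685526  0.0705    ]
pad [[0.66294607 0.23799707 0.012     ]
 [0.65410465 0.01692925 0.012     ]
 [0.46670133 0.0243888  0.012     ]
 [0.47478914 0.24569041 0.012     ]] [0.5646353  0.13125138 0.012     ]
sizes [np.float64(0.18831414699418259), np.float64(0.22124454570234345), np.float64(0.1875517213598478), np.float64(0.2214493471793165)]
rim 220.0802459716797 185.83950805664062 18.205923080444336 220.155241583813 186.01657073085642 [0.55556753 0.12483193 0.033     ] diam 0.11939927873895743
handle [0.49631208 0.13019375 0.052     ] [0.41977667 0.14364098 0.052     ] 170.03487598450207
ball [0.55562171 0.1247062  0.035     ]
```

```bash
python3 -m handwheel '[[[1,12,-3,1.5,0,0,3],[1,24,-6,3,0,0,6],[1,36,-10,5,0,0,9.3],[1,47,-13.4,6,0,0,9.3],[1,47,-13.4,6,0,0,9.3],[1,47,-13.4,6,0,0,9.3],[1,47,-13.4,6,0,0,9.3],[1,47,-13.4,6,0,0,9.3],[1,47,-13.4,6,0,0,9.3],[1,47,-13.4,6,0,0,9.3]]]'
python3 - <<'E'
from bench import status,camera
import cv2,numpy as np,pickle
o=status.get_obs();c=camera('wrist');pickle.dump((o,c),open('w1.pkl','wb'))
print(o['eef_pos'],o['eef_rot'],np.round(c['hand_eye'],3).tolist(),c['fx'],c['cx'],c['cy'])
cv2.imwrite('pics/w1.png',c['frame'])
E
```

```text
time_s: 1.35
eef_pos: [0.5606, -0.3171, 0.1706]
eef_rot: [-0.0, 0.999, 0.039, -0.001]
wrist_force: [0.0, -0.4, -0.2]
opening: 0.998
grasp_force: 0.0
[ 0.5605898  -0.31706885  0.17064881] [-2.56653713e-04  9.99253952e-01  3.86145429e-02 -6.24451194e-04] [[-0.0, -0.96, -0.28, 0.071], [1.0, -0.0, 0.001, 0.0], [-0.001, -0.28, 0.96, -0.142], [0.0, 0.0, 0.0, 1.0]] 297.3186396354542 257.80825295786855 195.33676343243712
```

View pics/w1.png

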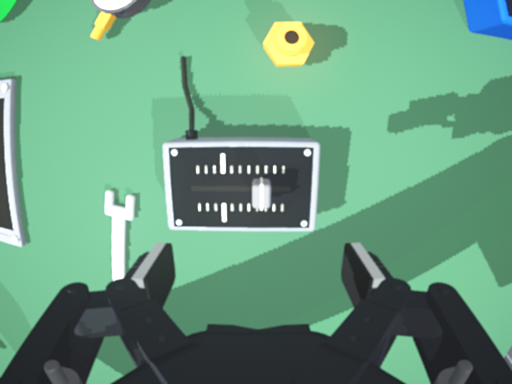

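Wrist: the long mark halves are at (223,163) and (224,212), and the grip is near (262,194). I'm enlarging it to get the top face.

```bash
cat >> h.py <<'E'
from scipy.spatial.transform import Rotation as Ro
def wray(o,c,u,v,z):
    H=np.array(c['hand_eye']);q=np.array(o['eef_rot']);R=Ro.from_quat(q[[1,2,3,0]]).as_matrix()
    d=np.array([(u-c['cx'])/c['fx'],(v-c['cy'])/c['fy']]);r=np.linalg.norm(d);e=np.r_[d/r*np.sin(r),np.cos(r)]
    e=R@H[:3,:3]@e;p=R@H[:3,3]+np.array(o['eef_pos']);return p+e*(z-p[2])/e[2]
E
python3 - <<'E'
import pickle
from h import *
o,c=pickle.load(open('w1.pkl','rb'))
cv2.imwrite('pics/w1c.png',cv2.resize(c['frame'][140:230,165:315],(0,0),fx=5,fy=5,interpolation=cv2.INTER_CUBIC))
m1=wray(o,c,223,163,.043);m2=wray(o,c,224,212,.043);print(m1,m2,(m1+m2)/2,wray(o,c,262,197,.0705))
E
```

```text
[ 0.58111462 -0.28362244  0.043     ] [ 0.53325097 -0.28680196  0.043     ] [ 0.5571828 -0.2852122  0.043    ] [ 0.5593568  -0.32116147  0.0705    ]
```

View pics/w1c.png

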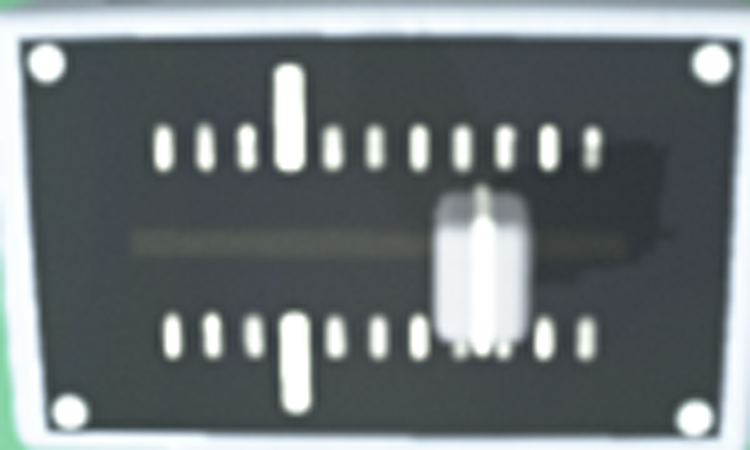

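```bash
python3 -m handwheel '[[[0,-0.15,0.35,4,0,0,0],[0,-0.15,0.35,8,0,0,0],[0,-0.15,0.35,10.5,0,0,0],[0,-0.15,0.35,12.1,0,0,0],[0,-0.15,0.35,12.1,0,0,0],[-1,-0.15,0.35,12.1,0,0,0],[-1,-0.15,0.35,12.1,0,0,0],[-1,-0.15,0.35,12.1,0,0,0],[-1,-0.15,0.35,12.1,0,0,0],[-1,-0.15,0.35,12.1,0,0,0]]]'
```

```text
time_s: 2.65
eef_pos: [0.5605, -0.3218, 0.0522]
eef_rot: [0.001, 0.999, 0.038, 0.001]
wrist_force: [-1.2, 0.9, 7.0]
opening: 0.17
grasp_force: 59.6
```

```bash
python3 -m handwheel '[[[-1,0,0,-0.2,0,0,0],[-1,0,-0.7,-0.2,0,0,0],[-1,0,-1.5,-0.2,0,0,0],[-1,0,-2.3,-0.2,0,0,0],[-1,0,-3.0,-0.2,0,0,0],[-1,0,-3.5,-0.2,0,0,0],[-1,0,-3.5,-0.2,0,0,0],[-1,0,-3.5,-0.2,0,0,0],[-1,0,-3.5,-0.2,0,0,0]]]'
python3 - <<'E'
from bench import status,camera
from h import *
import cv2,numpy as np,pickle
o=status.get_obs();c=camera('wrist');pickle.dump((o,c),open('w2.pkl','wb'))
print(o['eef_pos'])
cv2.imwrite('pics/w2.png',cv2.resize(c['frame'][180:370,150:350],(0,0),fx=3,fy=3,interpolation=cv2.INTER_CUBIC))
E
```

```text
time_s: 3.78
eef_pos: [0.5578, -0.2847, 0.0522]
eef_rot: [-0.001, 0.999, 0.038, 0.001]
wrist_force: [6.1, 0.8, -4.2]
opening: 0.171
grasp_force: 59.7
[ 0.55780517 -0.28469345  0.05222457]
```

View pics/w2.png

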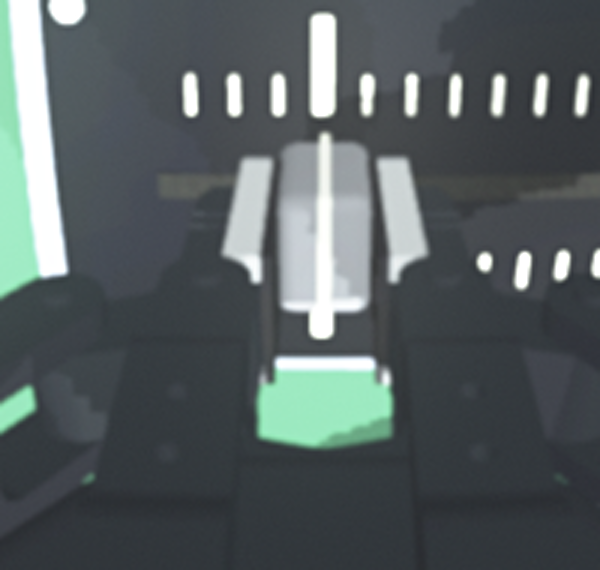

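The grip's white line is within about 0.5 mm of the long mark (line at x≈325, mark at x≈322). I'll nudge it slightly, release, rise and go to the dish.

```bash
python3 -m handwheel '[[[-1,0,-0.04,0,0,0,0],[-1,0,-0.04,0,0,0,0],[0,0,-0.04,0,0,0,0],[0,0,-0.04,0,0,0,0],[0,0,-0.04,-4,0,0,0],[0,0,-0.04,-8,0,0,0],[0.5,0,-0.04,-12,0,0,0],[0.5,0,-0.04,-12,0,0,0]]]'
python3 -m handwheel '[[[1,-0.6,-5,0,0,0,2],[1,-1.2,-11,0,0,0,4],[1,-1.8,-17,0,0,0,6],[1,-2.4,-23,0,0,0,8],[1,-3,-29,0,0,0,10],[1,-3.6,-35,0,0,0,12],[1,-4.2,-40,0,0,0,14.4],[1,-4.6,-42.8,0,0,0,14.4],[1,-4.6,-42.8,0,0,0,14.4],[1,-4.6,-42.8,0,0,0,14.4]]]'
python3 - <<'E'
from bench import status,camera
from h import *
import cv2,numpy as np,pickle
o=status.get_obs();c=camera('wrist');t=camera('top');pickle.dump((o,c,t),open('w3.pkl','wb'))
print(o['eef_pos'],o['eef_rot'],o['q'])
W=np.zeros((600,800,3),np.uint8);W[:384,:512]=c['frame'];W[390:570,:256]=cv2.resize(t['frame'][165:210,318:382],(256,180),interpolation=cv2.INTER_CUBIC)
cv2.imwrite('pics/w3.png',W)
E
```

```text
time_s: 4.82
eef_pos: [0.559, -0.2872, 0.1771]
eef_rot: [0.003, 0.999, 0.038, 0.003]
wrist_force: [0.5, -0.6, -1.1]
opening: 0.748
grasp_force: 0.0
time_s: 6.08
eef_pos: [0.4783, 0.137, 0.1718]
eef_rot: [0.0, 0.996, -0.087, -0.0]
wrist_force: [0.2, -0.5, -0.3]
opening: 1.005
grasp_force: 0.0
[0.47825981 0.13702619 0.17179415] [ 3.03922510e-04  9.96188605e-01 -8.72238562e-02 -4.11832326e-04] [ 4.03105565e-02  7.17688996e-02  1.85573790e+00 -5.31329173e-04
  1.21498024e+00  1.78596189e+00]
```

View pics/w3.png

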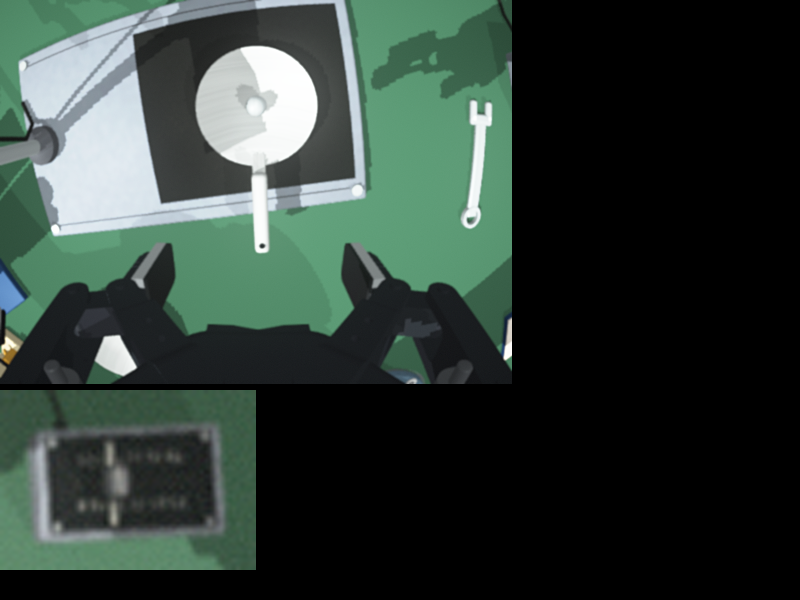

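Wrist: dish centre at about (256,105) with the ball at (256,106), and the handle runs from (260,172) to (262,250). The top inset shows the dimmer at the mark once parallax is allowed for.

Run:
```python
import pickle
from h import *
o,c,t=pickle.load(open('w3.pkl','rb'))
g=cv2.cvtColor(c['frame'],cv2.COLOR_BGR2GRAY)
hs=[]
for v in range(190,238,4):
    r=g[v,230:295].astype(int);i=np.where(r>185)[0]+230;hs.append((i.mean(),v,len(i)))
print(hs[::3])
P=np.array([wray(o,c,a,b,.0525) for a,b,_ in hs]);k=np.polyfit(P[:,0],P[:,1],1);ang=np.degrees(np.arctan(k[0]))
print('handle axis tool-x angle',ang,'width',hs[4][2])
print('end',wray(o,c,262,252,.0525))
M=((g>150)*255).astype(np.uint8);M[165:]=0;M[:,:190]=0;M[:,325:]=0;M[:40]=0
k2,_=cv2.findContours(cv2.morphologyEx(M,cv2.MORPH_CLOSE,np.ones((15,15))),0,2);(x,y),r=cv2.minEnclosingCircle(max(k2,key=cv2.contourArea));print('dish px',x,y,r)
d=wray(o,c,x,y,.032);u=np.array([np.cos(np.radians(ang)),np.sin(np.radians(ang))])
l,rr=wray(o,c,x-r,y,.032),wray(o,c,x+r,y,.032);print('dish',d,np.linalg.norm(l-rr),'ball',wray(o,c,256,106,.03))
G=d[:2]-.078*u;print('grip from dish',G,'handle line y there',np.polyval(k,G[0]))
# pad corners
for p in[(134,36),(333,4),(355,179),(161,203)]:print(wray(o,c,*p,.012))
q=np.array(o['eef_rot']);a=2*np.arctan2(q[2],q[1]);print('tool ang',np.degrees(a))
tx=np.array([np.cos(a),np.sin(a)]);ty=np.array([np.sin(a),-np.cos(a)]);e=np.r_[G[0],np.polyval(k,G[0])]-o['eef_pos'][:2];print('tool shift cm',100*e@tx,100*e@ty)
```

```text
[(np.float64(263.5), 190, 24), (np.float64(259.6363636363636), 202, 33), (np.float64(252.14285714285714), 214, 21), (np.float64(260.5), 226, 14)]
handle axis tool-x angle -3.479325618109672 width 46
end [0.41482297 0.14339615 0.0525    ]
dish px 256.3690490722656 105.86819458007812 60.914363861083984
dish [0.55291451 0.1245326  0.032     ] 0.115477878583844 ball [0.55288482 0.12489727 0.03      ]
grip from dish [0.47505829 0.1292663 ] handle line y there 0.13971930829584955
[0.65729147 0.23800018 0.012     ]
[0.65073323 0.02681287 0.012     ]
[0.46087737 0.03257538 0.012     ]
[0.47105481 0.24635919 0.012     ]
tool ang -10.007836373325246
tool shift cm -0.3620828581686063 -0.20957741377743697
```

```bash
python3 -m handwheel '[[[1,-0.23,0.2,5,0,0,-2],[1,-0.23,0.2,9,0,0,-2],[0.5,-0.23,0.2,12,0,0,-2],[0,-0.23,0.2,13.5,0,0,-2],[-0.3,-0.23,0.2,14.4,0,0,-2],[-0.5,-0.23,0.2,14.5,0,0,-2],[-0.6,-0.23,0.2,14.5,0,0,-2],[-0.6,-0.23,0.2,14.5,0,0,-2]]]'
python3 - <<'E'
from bench import status,camera
from h import *
import cv2,numpy as np,pickle
o=status.get_obs();c=camera('wrist');t=camera('side');pickle.dump((o,c,t),open('w4.pkl','wb'))
W=np.zeros((600,800,3),np.uint8);W[:384,:512]=c['frame'];W[390:590,:300]=cv2.resize(t['frame'][170:250,190:310],(300,200),interpolation=cv2.INTER_CUBIC)
cv2.imwrite('pics/w4.png',W)
E
```

```text
time_s: 7.18
eef_pos: [0.4766, 0.1361, 0.0282]
eef_rot: [-0.0, 0.998, -0.07, 0.001]
wrist_force: [0.2, 0.8, -0.4]
opening: 0.202
grasp_force: 0.0
```

View pics/w4.png

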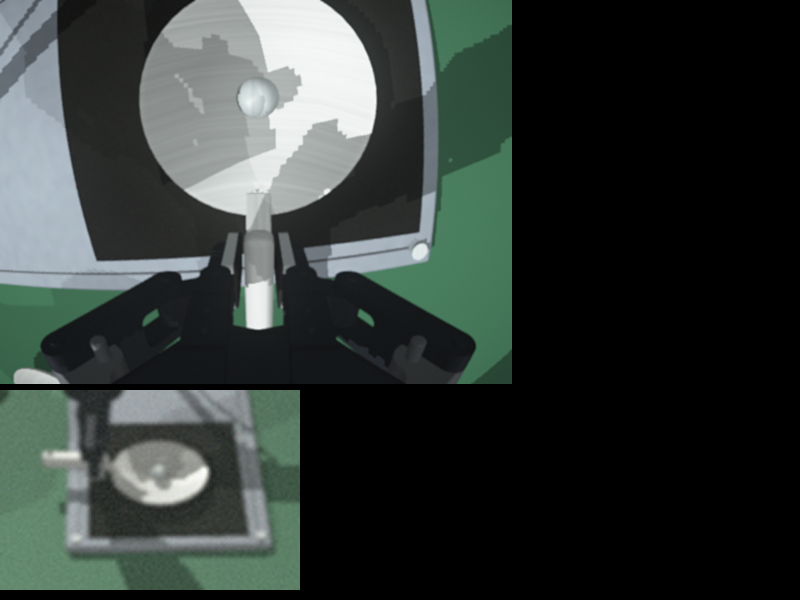

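The handle sits midway between the pads at about (259,265), aligned with the tool, and the ball is in the middle at (257,98). Now I close gently.

```bash
python3 -m handwheel '[[[-0.64,0,0,0,0,0,0],[-0.66,0,0,0,0,0,0],[-0.68,0,0,0,0,0,0],[-0.7,0,0,0,0,0,0],[-0.72,0,0,0,0,0,0],[-0.75,0,0,0,0,0,0],[-0.8,0,0,0,0,0,0],[-1,0,0,0,0,0,0],[-1,0,0,0,0,0,0],[-1,0,0,0,0,0,0]]]'
python3 -m handwheel '[[[-1,0,0,-0.1,0,0,0],[-1,0,0,-0.3,0,0,0],[-1,0,0,-0.6,0,0,0],[-1,0,0,-1,0,0,0],[-1,0,0,-1.5,0,0,0],[-1,0,0,-2,0,0,0],[-1,0,0,-2.4,0,0,0],[-1,0,0,-2.7,0,0,0],[-1,0,0,-2.9,0,0,0],[-1,0,0,-3,0,0,0]]]'
cat > look.py <<'E'
import sys,pickle
from bench import status,camera
from h import *
o=status.get_obs();c=camera('wrist');s=camera('side');t=camera('top');pickle.dump((o,c,s,t),open(sys.argv[1]+'.pkl','wb'))
print(o['eef_pos'],o['eef_rot'],o['grasp_force'],o['torque'],o['q'])
W=np.zeros((600,800,3),np.uint8);W[:384,:512]=c['frame'];W[390:590,:300]=cv2.resize(s['frame'][150:250,180:330],(300,200),interpolation=cv2.INTER_CUBIC)
W[390:590,320:620]=cv2.resize(t['frame'][130:230,120:270],(300,200),interpolation=cv2.INTER_CUBIC)
cv2.imwrite(f'pics/{sys.argv[1]}.png',W)
E
python3 look.py w5
```

```text
time_s: 8.52
eef_pos: [0.4758, 0.1361, 0.0274]
eef_rot: [-0.0, 0.998, -0.07, -0.0]
wrist_force: [-2.7, 0.8, 5.5]
opening: 0.15
grasp_force: 60.0
time_s: 9.78
eef_pos: [0.4759, 0.136, 0.0574]
eef_rot: [-0.0, 0.998, -0.07, 0.0]
wrist_force: [0.1, -0.6, -1.3]
opening: 0.151
grasp_force: 59.3
[0.47588179 0.13602665 0.05738536] [-2.12550413e-06  9.97553536e-01 -6.99066675e-02  2.35307615e-05] 59.25851225852966 [-0.03217139  0.08682246 -0.00372816] [ 3.81031153e-02  2.43421452e-01  1.93089161e+00 -1.03202814e-06
  9.67232342e-01  1.74882749e+00]
```

View pics/w5.png

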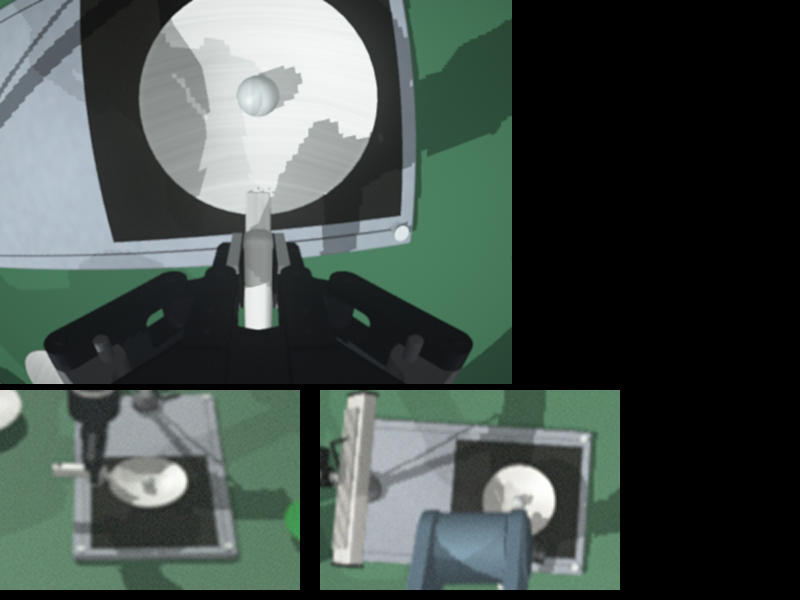

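The dish is held level and the ball is still in the middle at (257,95). I lift the remaining 7 cm, then centre over the pad.

```bash
python3 -m handwheel '[[[-1,0,0,-0.2,0,0,0],[-1,0,0,-0.6,0,0,0],[-1,0,0,-1.3,0,0,0],[-1,0,0,-2.2,0,0,0],[-1,0,0,-3.2,0,0,0],[-1,0,0,-4.2,0,0,0],[-1,0,0,-5.2,0,0,0],[-1,0,0,-6.1,0,0,0],[-1,0,0,-6.7,0,0,0],[-1,0,0,-7,0,0,0]]]'
python3 -m handwheel '[[[-1,0.02,-0.04,0,0,0,0],[-1,0.05,-0.1,0,0,0,0],[-1,0.1,-0.2,0,0,0,0],[-1,0.17,-0.35,0,0,0,0],[-1,0.24,-0.5,0,0,0,0],[-1,0.31,-0.65,0,0,0,0],[-1,0.38,-0.78,0,0,0,0],[-1,0.43,-0.88,0,0,0,0],[-1,0.46,-0.94,0,0,0,0],[-1,0.47,-0.97,0,0,0,0]]]'
python3 - <<'E'
import numpy as np
for L in([.5,1.5,3,5.5,8.5,12,15.5,19,22.5,26],[3.5*i for i in range(1,11)],[28,30.5,32.5]):
    print([(p,round(7.8*(1-np.cos(np.radians(p))),2),round(7.8*np.sin(np.radians(p)),2)) for p in L])
E
```

```text
time_s: 11.18
eef_pos: [0.476, 0.136, 0.1277]
eef_rot: [-0.0, 0.998, -0.07, 0.0]
wrist_force: [0.0, -0.3, -1.6]
opening: 0.151
grasp_force: 59.3
time_s: 12.42
eef_pos: [0.4819, 0.145, 0.1273]
eef_rot: [-0.0, 0.998, -0.07, 0.0]
wrist_force: [1.5, -0.4, -2.1]
opening: 0.151
grasp_force: 59.3
[(0.5, np.float64(0.0), np.float64(0.07)), (1.5, np.float64(0.0), np.float64(0.2)), (3, np.float64(0.01), np.float64(0.41)), (5.5, np.float64(0.04), np.float64(0.75)), (8.5, np.float64(0.09), np.float64(1.15)), (12, np.float64(0.17), np.float64(1.62)), (15.5, np.float64(0.28), np.float64(2.08)), (19, np.float64(0.42), np.float64(2.54)), (22.5, np.float64(0.59), np.float64(2.98)), (26, np.float64(0.79), np.float64(3.42))]
[(3.5, np.float64(0.01), np.float64(0.48)), (7.0, np.float64(0.06), np.float64(0.95)), (10.5, np.float64(0.13), np.float64(1.42)), (14.0, np.float64(0.23), np.float64(1.89)), (17.5, np.float64(0.36), np.float64(2.35)), (21.0, np.float64(0.52), np.float64(2.8)), (24.5, np.float64(0.7), np.float64(3.23)), (28.0, np.float64(0.91), np.float64(3.66)), (31.5, np.float64(1.15), np.float64(4.08)), (35.0, np.float64(1.41), np.float64(4.47))]
[(28, np.float64(0.91), np.float64(3.66)), (30.5, np.float64(1.08), np.float64(3.96)), (32.5, np.float64(1.22), np.float64(4.19))]
```

```bash
python3 -m handwheel '[[[-1,0,0.07,0,0,0,-0.5],[-1,0,0.2,0,0,0,-1.5],[-1,0.01,0.41,0,0,0,-3],[-1,0.04,0.75,0,0,0,-5.5],[-1,0.09,1.15,0,0,0,-8.5],[-1,0.17,1.62,0,0,0,-12],[-1,0.28,2.08,0,0,0,-15.5],[-1,0.42,2.54,0,0,0,-19],[-1,0.59,2.98,0,0,0,-22.5],[-1,0.79,3.42,0,0,0,-26]]]'
python3 -m handwheel '[[[-1,0.01,0.48,0,0,0,-3.5],[-1,0.06,0.95,0,0,0,-7],[-1,0.13,1.42,0,0,0,-10.5],[-1,0.23,1.89,0,0,0,-14],[-1,0.36,2.35,0,0,0,-17.5],[-1,0.52,2.8,0,0,0,-21],[-1,0.7,3.23,0,0,0,-24.5],[-1,0.91,3.66,0,0,0,-28],[-1,1.15,4.08,0,0,0,-31.5],[-1,1.41,4.47,0,0,0,-35]]]'
python3 -m handwheel '[[[-1,0.01,0.48,0,0,0,-3.5],[-1,0.06,0.95,0,0,0,-7],[-1,0.13,1.42,0,0,0,-10.5],[-1,0.23,1.89,0,0,0,-14],[-1,0.36,2.35,0,0,0,-17.5],[-1,0.52,2.8,0,0,0,-21],[-1,0.7,3.23,0,0,0,-24.5],[-1,0.91,3.66,0,0,0,-28],[-1,1.08,3.96,0,0,0,-30.5],[-1,1.22,4.19,0,0,0,-32.5]]]'
python3 -m handwheel '[[[-1,0,0.16,0,0,0,-1.2],[-1,0,0.26,0,0,0,-1.9],[-1,0,0.31,0,0,0,-2.25],[-1,0,0.31,0,0,0,-2.25],[-1,0,0.31,0,0,0,-2.25],[-1,0,0.31,0,0,0,-2.25]]]'
python3 look.py w6
```

```text
time_s: 13.68
eef_pos: [0.4849, 0.1097, 0.1273]
eef_rot: [0.0, 0.987, 0.158, -0.0]
wrist_force: [-0.6, -0.2, -1.8]
opening: 0.149
grasp_force: 59.3
time_s: 14.92
eef_pos: [0.5123, 0.0715, 0.1273]
eef_rot: [0.0, 0.894, 0.447, -0.0]
wrist_force: [-0.3, -0.1, -1.0]
opening: 0.155
grasp_force: 59.3
time_s: 16.18
eef_pos: [0.5531, 0.0561, 0.1273]
eef_rot: [0.0, 0.734, 0.679, -0.0]
wrist_force: [-0.3, 0.4, -1.4]
opening: 0.15
grasp_force: 59.3
time_s: 16.92
eef_pos: [0.556, 0.0561, 0.1273]
eef_rot: [-0.0, 0.721, 0.693, -0.0]
wrist_force: [0.2, -0.2, -0.9]
opening: 0.15
grasp_force: 59.3
[0.55597897 0.05611507 0.12727661] [-3.09905435e-05  7.20984409e-01  6.92951282e-01 -3.49531691e-05] 59.2564058303833 [-0.01264939  0.00747472  0.03373098] [-1.11803137e-01  2.61185565e-01  1.73583111e+00 -1.55353625e-05
  1.14466833e+00 -7.21492891e-02]
```

View pics/w6.png

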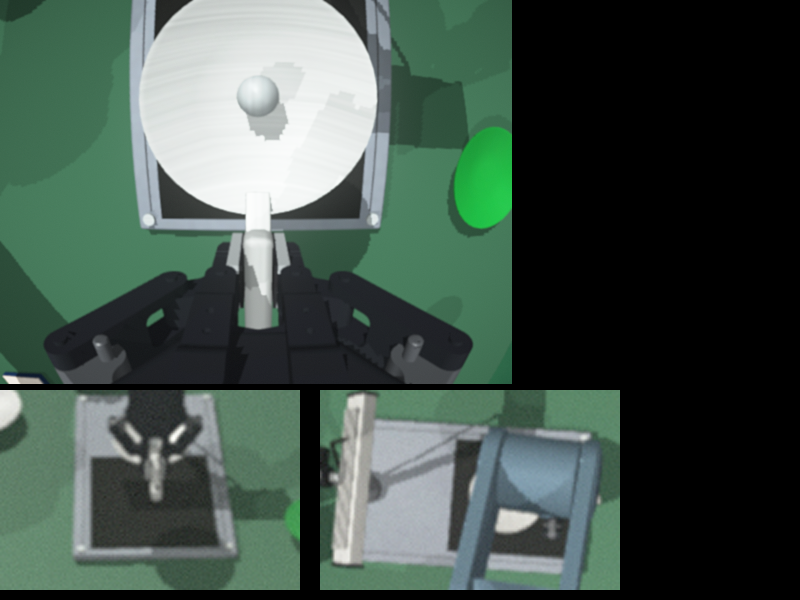

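The handle is square to the plate (screws level at rows 220 and 219) and the ball is centred at (257,96). The dish sits about 4 mm to the left of the plate's midline, so I make a small nudge, settle, check and hand in.

```bash
python3 -m handwheel '[[[-1,0,0.04,0,0,0,0],[-1,0,0.12,0,0,0,0],[-1,0,0.22,0,0,0,0],[-1,0,0.32,0,0,0,0],[-1,0,0.38,0,0,0,0],[-1,0,0.4,0,0,0,0],[-1,0,0.4,0,0,0,0],[-1,0,0.4,0,0,0,0],[-1,0,0.4,0,0,0,0],[-1,0,0.4,0,0,0,0]]]'
python3 -m handwheel '[[[-1,0,0,0,0,0,0],[-1,0,0,0,0,0,0],[-1,0,0,0,0,0,0],[-1,0,0,0,0,0,0],[-1,0,0,0,0,0,0],[-1,0,0,0,0,0,0]]]' && python3 -c "
from bench import ctrl;print(ctrl.hand_in())"
```

```text
time_s: 18.32
eef_pos: [0.56, 0.056, 0.1273]
eef_rot: [-0.0, 0.721, 0.693, -0.0]
wrist_force: [-0.2, -0.3, -0.6]
opening: 0.154
grasp_force: 59.3
time_s: 19.08
eef_pos: [0.56, 0.056, 0.1273]
eef_rot: [-0.0, 0.721, 0.693, 0.0]
wrist_force: [0.0, 0.7, -1.2]
opening: 0.151
grasp_force: 59.3
the job is handed in; nothing more can be done
None
```

The job is handed in at about 19 s: the dimmer is at the long mark to within about 1 mm, and the dish is held level and still about 10 cm above the middle of the pad, handle pointing straight away from the lamp post. The ball was central in the last picture, taken before a final 4 mm centring nudge, and the judge returned no verdict.

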